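# Seat the bottom of a small pine box and draw the glue-up tight with a one-hand bar clamp

## Robot

A 7-joint arm with a two-finger parallel gripper is mounted at the origin on the work surface. World frame = base frame: x ahead of the robot, y to its left, z up, the work surface at z = 0. Lengths are in m, angles in rad, forces in N, time in s.
With the tool pointing down it reaches from about 0.35 to 0.9 m from the base axis. Payload 8.1 kg.
Tool frame: the origin (TCP) lies at the centre of the arm's flange, where the gripper is bolted on; the fingertips stand 178 mm ahead of it and the grasp point (between the pads) lies 159 mm ahead of it; z points along the fingers, y is the line along which they close (so a half turn about z gives the same grasp; the last joint's range is limited). The gripper opens to 92 mm and grips with 3 to 60 N. Pads are 19 mm wide; open, the fingers measure 130 mm over their backs; the gripper's body (75 mm by 190 mm) begins 47 mm behind the grasp point.
Start: joints at [-1.371, 0.434, 0.025, 1.573, -0.012, 1.134, -0.075], TCP at [0.186, 0.597, 0.405] pointing down, gripper open.
Joint ranges: [-2.62, 2.62], [-0.44, 2.09], [-1.27, 1.32], [0.08, 2.57], [-1.32, 4.46], [0.12, 2], [-2.74, 2.74]. Speed limits (rad/s): [2.22, 2.22, 3.01, 3.01, 3.14, 3.14, 3.14].

## Interface

Orientations are given as a rotation vector (axis times angle).
In Python, from cell import arm gives the robot as it stands. The module is installed in compiled form; this text tells all that it offers.
- The arm moves only by the shell command python3 -m inch 'ROWS' [FORCE]. ROWS is text: rows parted by semicolons, each of 5 numbers parted by spaces: the shift along the tool's x, y, z in m, then the turn about the tool's z in rad, then the finger opening in m, from 0 to 0.0918. In form: x y z roll fingers; .... A call has 1 to 5 rows; each row is the pose to reach, as a shift and turn from the pose commanded when the call began, along the tool's axes at that moment; what a row does not reach only later rows make up. A row lasts 1/10 s, in which the tool goes at most 50 mm and 8.59 degrees, less where a joint would pass 70% of its speed; a pose out of reach is approached as far as the arm can. A call with a gripper value outside its range is refused whole. The fingers move at their own pace and stop on an object; FORCE is the grip in N (left out, the last holds). Time passes only in rows, so rows that repeat a pose let the fingers close. It gives the time, the measured TCP pose, the force, the opening and the grip force at its end, in the units of the state.
- arm.observe(): the state, without advancing time (a new reading comes with each control period).
- arm.get_image(name): name is "scene" or "top" or "wrist"; returns the picture (420x560x3 uint8, red, green, blue); there is no depth.
- arm.get_calibration(name): a dict with "intrinsics" (3x3 intrinsics, pixels), "pose" (4x4, takes a point from camera to world coordinates). Camera axes: x right, y up, looking along -z (the intrinsics and any distortion apply to the point x, -y, -z); pixel columns grow to the right and rows downward; lengths in m; the calibration is good to about 2 mm. A picture is of the moment at which its call begins: read the wrist's pose just before it. get_calibration takes no time and is no camera call; for the wrist camera it gives the pose at the moment of the call.
- arm.sign_off(): hands the job in; it is judged then, once.
Trained networks look in the newest picture that a camera, given by its name, has taken for a name from the list of things; names that differ only in an ending like _2 or _b are one class to them, and where a whole thing is asked for, a point or a joint stands for the part that bears it (a point fixed in the world has none). Each returns a list of dicts, best first, with "conf" (0 to 1); they miss things now and then, are a little off and sometimes report something else, mostly with a low value. They report only what shows in the picture. A call takes as long as a camera call. They do not tell look-alikes from the thing itself.
- arm.look_for(camera, query): "point" ([row, column] in pixels, amid what is visible of it).
- arm.silhouettes(camera, query): "region" (420x560 bool, what is visible of it) and "point" ([row, column] in pixels, amid what is visible of it).
- arm.place_of(camera, query): "point" ([row, column] in pixels: a listed point, or the origin of a listed thing).
The state is a dict: "clock": time; "joints": joint angles; "dq": joint speeds; "joint_efforts": joint torques, N m; "position": TCP position; "ee_rot": TCP orientation; "force": force on the tool from outside, world axes, zero at the start; "ft_torque": the same for the moment, N m; "width": opening from 0.0 (shut) to 1.0 (fully open); "gripper_force": force on a finger pad.
Only numpy, scipy, OpenCV 4.12 (cv2) and the standard library are available. Lean on these libraries where they do the work, as an engineer would, in place of code of your own. Each camera call takes 0.05 s, during which the arm holds its last target. There are 200 camera calls.

## Task

The plywood bottom of the small pine box is only resting in the box's mouth: press it down until it sits level and flush with the rim all round. Then pump the trigger of the one-hand bar clamp lying round the box until both jaws bear snugly on the sides, drawing the far jaw up with the trigger alone, never by pushing the jaw, and use a light hand, for a hard squeeze would crush the thin sides. Finish still holding the trigger squeezed, with box and clamp flat on the bench, and leave the glue bottle, screw jar, hammer and offcut where they are.

Things in the scene. Friction and masses are not known exactly. Their poses are not given: they have to be found in the camera images.
- panel_top (a point): centre of the top face of the plywood bottom, a flat panel 102 x 78 x 9 mm (its x, y; z up). It starts level in the bevelled mouth of the box, about 6 mm proud of the rim. Pushed down near its middle with 12 to 20 N it wedges the sides 1 mm apart, goes down 6 mm and stops on cleats inside, its top flush with the rim, where it stays by friction
- box_rim (a point): middle of the open mouth of the pine box at rim height, 60 mm above the bench; z up. The box is 120 mm (its x, the way the clamp squeezes) x 100 x 60 mm, sides 10 mm thick, about 0.5 kg, loose on the bench between the clamp's jaws, its x within 3 degrees of the clamp's x. The panel is right when panel_top meets this point
- box: the same box; origin at the centre of its underside, same axes
- clamp: head of the black one-hand bar clamp (0.8 kg in all), loose, lying flat on its side; it slides a little as it is squeezed. x: along the bar towards the far jaw; y: towards the pads of both jaws, the pistol handle points to -y; z up. Origin at bench level under the bar's axis, level in x with the face of the head's pad. The head is 74 mm long, 34 mm high; the handle reaches y = -118 mm
- clamp_grip (a point): where to take the pistol grip from above: midway between back of handle and front of released trigger, 17 mm above the bench, mid-height of both; axes as clamp. Along x the handle's back lies 28 mm to -x, the trigger's front 28 mm to +x: close the fingers along x. Handle top 31 mm, trigger top 28 mm above the bench; both run 35 mm to either side of here along y and are free all round
- trigger (a joint): 0 released, 0.226 at its stop (fingers 56 mm, then 32 mm apart). Spring return, 3 to 5 N. A full squeeze draws the bar 10 mm (two teeth) if the trigger was let back fully: a hand that stays put opens to 80 mm or more between squeezes. Once the jaws bear on the box it stops short and they press about 1.7 x (finger force - 9 N): 20 N gives 20 N, 30 N 35 N, 40 N 53 N; 65 N at the jaws crushes the box
- trigger_blade: the trigger's curved blade, 14 mm thick and 23 mm high, which the finger pushes; its origin is the trigger's pivot at bench level, 38 mm beyond the bar's axis as seen from the handle
- bar (a joint): how far the toothed bar has been drawn through the head, m. The pads stand 160 mm apart less this value, so they meet the 120 to 122 mm wide box at about 0.038 to 0.040; it starts at 0 to 0.02. A ratchet keeps it from going back by more than one 5 mm tooth
- far_jaw: black jaw at the far end of the bar, 32 mm high, reaching 86 mm from the bar's axis along y; to be moved only by the trigger. Axes as the clamp's; its origin lies under the bar's axis at bench level, 160 mm to -x of its pad's face
- jaw_face (a point): middle of the far jaw's rubber pad, on the face towards the box, 17 mm above the bench; the pad is 46 mm long and 28 mm high and gives 1 mm for each 12 N
- head_pad (a point): middle of the rubber pad of the head's own jaw, on the face towards the box, 17 mm above the bench; axes as the clamp's
- glue_bottle: white glue bottle, 56 mm across, 150 mm tall, upright; origin at the centre of its underside; leave alone
- screw_jar: glass jar of screws, 68 mm across, 78 mm tall; origin at the centre of its underside; leave alone
- hammer: hammer lying on the bench, 260 mm long along its x; leave alone
- offcut: pine offcut 130 x 44 x 20 mm lying flat; origin at the centre of its underside; leave alone
Mind the look-alikes: they are no part of the job. There is more than one size of the part that bears panel_top; the job needs the larger. There is more than one size of the box; the job needs the smaller.

How it is judged:
On the way, in this order (a step that is already met when the one before it is completed fails the run):
1. the plywood bottom is pressed down level and flush, before the jaws are tightened (z of panel_top in the frame of box_rim between -0.002 and 0.0015 m and angle between the z axis of panel_top and the z axis of box_rim, either way round below 0.026 rad), for 0.2 s.
2. the jaws, drawn up by the trigger, bear on the box with at least 10 N (contact force between far_jaw and box above 10 N and contact force between the fingers and trigger_blade above 5 N), for 0.2 s.
At the end, for the whole second after the job is handed in: panel flush with the rim (1.5 mm above to 2 mm below), level with it to 1.5 degrees, centred to 4 mm; far jaw presses the box with over 10 N while a finger squeezes the trigger with over 5 N; box (2 degrees) and clamp (3 degrees) flat on the bench and still (all of step 1 and all of step 2 and horizontal distance between panel_top and box_rim below 0.004 m and angle between box_rim's own z axis and vertical below 0.035 rad and height (world z) of box_rim between 0.057 and 0.063 m and angle between clamp_grip's own z axis and vertical below 0.05 rad and height (world z) of clamp_grip below 0.022 m and linear speed of box below 0.01 m/s); the arm keeps its last pose, push and grip.
It fails at once if the box is crushed: the jaw presses on it with more than 65 N (contact force between far_jaw and box above 65 N).
It fails at once if the far jaw is pushed by the robot instead of drawn up by the trigger (contact force between any of the arm, the fingers and far_jaw above 3 N).
It fails at once if a bystander is moved by more than 20 mm (distance of any of glue_bottle, screw_jar, hammer, offcut from where it was at the start of the episode above 0.02 m).
It also fails if it takes over 54 s, if anything falls off the work surface, if the arm or the gripper's body presses on something with over 40 N, if the wrist force passes 120 N, or if a joint passes its speed limit or range.

## Working session

There is one attempt and no reset: what is moved stays moved. The work goes in short steps, Python scripts to look and compute and a shell command to move; the robot and the scene stay as the last step left them, time stands still between calls to the robot, and variables do not carry over. Pictures are saved under pics/ and viewed, at most 10 in all, crops included, and the job is handed in when it is done.

```bash
mkdir -p pics
cat > h.py <<'E'
import numpy as np, cv2
from cell import arm
from scipy.spatial.transform import Rotation as R
def px2w(cam,pt,z,cal=None):
    c=cal or arm.get_calibration(cam); K=np.array(c["intrinsics"]);P=np.array(c["pose"])
    r,col=pt; d=np.linalg.inv(K)@[col,r,1]; d=P[:3,:3]@[d[0],-d[1],-d[2]]; o=P[:3,3]
    return o+d*(z-o[2])/d[2]
def save(cam,name):
    im=arm.get_image(cam); cv2.imwrite("pics/"+name,im[:,:,::-1]); return im
E
python3 - <<'E'
from h import *
s=arm.observe(); print(s["clock"],s["position"],R.from_rotvec(s["ee_rot"]).as_matrix().round(3),s["width"])
a=save("top","t0.png")
for q,z in [("panel_top",.066),("box_rim",.06),("clamp",0),("clamp_grip",.017),("jaw_face",.017),("head_pad",.017),("trigger_blade",0),("glue_bottle",0),("screw_jar",0),("hammer",0),("offcut",0)]:
    for d in arm.place_of("top",q)[:4]: print(q,round(d["conf"],2),np.round(d["point"]),px2w("top",d["point"],z).round(4))
E
```

```text
0.0 [0.18632723 0.59633028 0.40395565] [[-0.954  0.298 -0.   ]
 [ 0.298  0.954 -0.002]
 [-0.    -0.002 -1.   ]] 0.9996594577767174
panel_top 0.66 [191. 310.] [ 0.638  -0.0513  0.066 ]
panel_top 0.65 [176. 145.] [0.673  0.3795 0.066 ]
panel_top 0.62 [144. 315.] [ 0.7634 -0.0656  0.066 ]
box_rim 0.66 [296. 366.] [ 0.3688 -0.1963  0.06  ]
clamp 0.7 [220. 277.] [0.5693 0.0334 0.    ]
clamp_grip 0.61 [240. 264.] [0.5134 0.0673 0.017 ]
jaw_face 0.49 [204. 340.] [ 0.611  -0.1342  0.017 ]
head_pad 0.8 [198. 284.] [0.6263 0.0159 0.017 ]
trigger_blade 0.47 [197. 282.] [0.6331 0.0192 0.    ]
glue_bottle 0.63 [238. 154.] [0.5171 0.3633 0.    ]
screw_jar 0.92 [175. 148.] [0.6898 0.3885 0.    ]
hammer 0.76 [258. 438.] [ 0.4702 -0.399   0.    ]
hammer 0.74 [198. 309.] [ 0.6303 -0.0539  0.    ]
offcut 0.94 [172. 425.] [ 0.7054 -0.3701  0.    ]
```

View pics/t0.png

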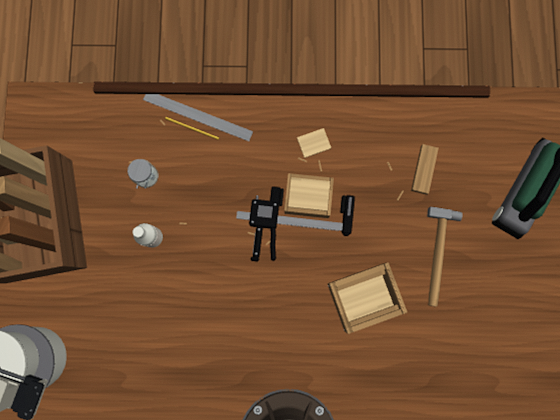

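Candidates:
- **Panel:** (191,310), in the box between the jaws. The small loose plywood at (144,315) is a decoy, and (176,145) is only the jar lid.
- **Box:** (195,310), the smaller one, round which the clamp lies. The larger empty one at (296,366) is a decoy.

I choose the panel and box at (191,310) and check them in a close crop.

```bash
python3 - <<'E'
import cv2
im=cv2.imread("pics/t0.png")[120:280,225:375]; cv2.imwrite("pics/c0.png",cv2.resize(im,None,fx=3.7,fy=3.7,interpolation=cv2.INTER_CUBIC))
E
python3 -m inch '-0.038 -0.031 0 0 0.09; -0.076 -0.062 0 0 0.09; -0.114 -0.093 0 0 0.09; -0.152 -0.124 0 0 0.09; -0.190 -0.155 0 0 0.09'
python3 -m inch '-0.038 -0.031 0 0 0.09; -0.076 -0.062 0 0 0.09; -0.114 -0.093 0 0 0.09; -0.152 -0.124 0 0 0.09; -0.190 -0.155 0 -0.1 0.09'
python3 -m inch '-0.038 -0.031 0 -0.05 0.09; -0.076 -0.062 0 -0.1 0.09; -0.114 -0.093 0 -0.1 0.09; -0.152 -0.124 0 -0.1 0.09; -0.190 -0.155 0 -0.1 0.09'
```

```text
clock: 1.1
position: [0.3223, 0.3901, 0.405]
ee_rot: [0.474, 3.105, 0.001]
force: [0.2, 0.7, 0.7]
width: 0.984
gripper_force: 0.0
clock: 1.6
position: [0.4574, 0.1856, 0.4051]
ee_rot: [0.317, 3.125, 0.001]
force: [0.6, -0.3, 0.0]
width: 0.98
gripper_force: 0.0
clock: 2.1
position: [0.6125, -0.0044, 0.4049]
ee_rot: [0.161, 3.137, 0.0]
force: [1.6, 1.1, 0.5]
width: 0.982
gripper_force: 0.0
```

View pics/c0.png

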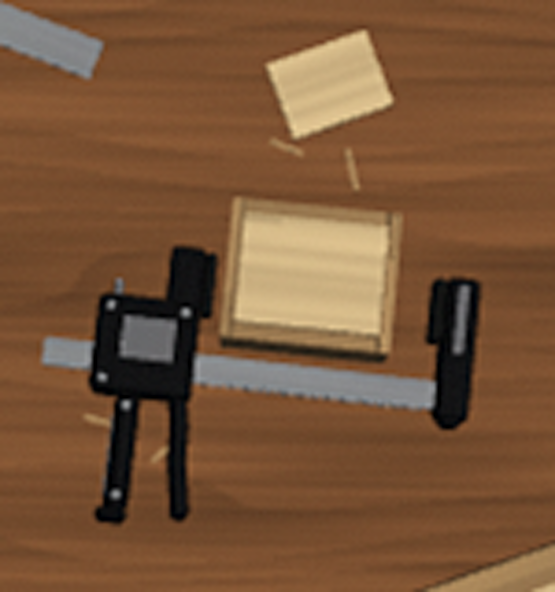

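The crop shows the panel in the box between the pads: the head pad at crop (205,285), the far jaw at (435,310). Handle (118,450) and trigger (178,455) lie below. The choice is right, so I look from the wrist.

```bash
cat > w.py <<'E'
from h import *
import sys
def look(name,qs):
    s=arm.observe(); print(s["clock"],s["position"].round(4)); cal=arm.get_calibration("wrist"); save("wrist",name)
    M=R.from_rotvec(s["ee_rot"]).as_matrix(); print(M.round(3).tolist())
    for q,z in qs:
        for d in arm.place_of("wrist",q)[:2]:
            w=px2w("wrist",d["point"],z,cal); print(q,round(d["conf"],2),np.round(d["point"]),w.round(4),"tool",(M.T@(w-s["position"])).round(4))
E
python3 - <<'E'
from w import *
look("w0.png",[("panel_top",.066),("box_rim",.06),("clamp",0),("clamp_grip",.017),("jaw_face",.017),("head_pad",.017),("trigger_blade",0)])
E
```

```text
2.1 [ 0.6125 -0.0044  0.4049]
[[-0.995, 0.102, 0.001], [0.102, 0.995, 0.0], [-0.0, 0.0, -1.0]]
panel_top 0.85 [217. 235.] [ 0.633  -0.0529  0.066 ] tool [-0.0252 -0.0462  0.3389]
panel_top 0.58 [298. 247.] [ 0.7425 -0.0535  0.066 ] tool [-0.1341 -0.0357  0.339 ]
box_rim 0.73 [146. 296.] [0.5613 0.0237 0.06  ] tool [0.054  0.0226 0.3449]
clamp 0.89 [147. 296.] [0.5683 0.0282 0.    ] tool [0.0476 0.0278 0.4049]
clamp_grip 0.63 [ 89. 327.] [0.5038 0.0681 0.017 ] tool [0.1158 0.0609 0.3879]
clamp_grip 0.24 [197. 172.] [ 0.6133 -0.1386  0.017 ] tool [-0.0143 -0.1335  0.3879]
jaw_face 0.92 [196. 174.] [ 0.6119 -0.1366  0.017 ] tool [-0.0127 -0.1317  0.3879]
```

View pics/w0.png

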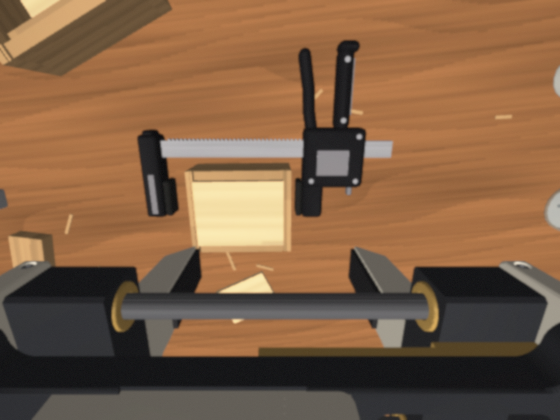

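The wrist view shows the panel in its box at (214,238), the far pad at (196,172), the head pad at (197,298), the trigger at (90,308) and the handle at (85,345). The bar lies parallel to the tool's y axis. Next I go above the panel with the fingers shut and descend.

```bash
python3 -m inch '-0.013 -0.022 0.04 0 0; -0.026 -0.045 0.08 0 0; -0.026 -0.045 0.12 0 0; -0.026 -0.045 0.14 0 0; -0.026 -0.045 0.15 0 0' 20
python3 -m inch '0 0 0.004 0 0; 0 0 0.007 0 0; 0 0 0.010 0 0; 0 0 0.012 0 0;0 0 0.012 0 0'
```

```text
clock: 3.0
position: [0.6318, -0.0489, 0.2526]
ee_rot: [-0.159, -3.134, -0.001]
force: [-0.6, 0.3, 0.0]
width: 0.596
gripper_force: 0.0
clock: 3.5
position: [0.6334, -0.0501, 0.244]
ee_rot: [0.161, 3.135, 0.0]
force: [0.1, 0.5, 2.7]
width: 0.162
gripper_force: 1.7
```

```bash
python3 -m inch '0 0 0 0 0; 0 0 0 0 0; 0 0 0.001 0 0; 0 0 0.002 0 0;0 0 0.002 0 0'
python3 -m inch '0 0 0.001 0 0; 0 0 0.002 0 0; 0 0 0.003 0 0; 0 0 0.003 0 0'
```

```text
clock: 4.0
position: [0.6335, -0.0502, 0.2432]
ee_rot: [0.161, 3.134, 0.001]
force: [-3.9, 1.1, 16.8]
width: 0.003
gripper_force: 8.7
clock: 4.4
position: [0.6334, -0.0504, 0.2394]
ee_rot: [0.162, 3.135, 0.001]
force: [0.4, -0.6, 2.2]
width: -0.0
gripper_force: 1.6
```

```bash
python3 -m inch '0 0 0.001 0 0; 0 0 0.002 0 0; 0 0 0.002 0 0'
python3 -m inch '0 0 0.001 0 0; 0 0 0.001 0 0; 0 0 0.001 0 0'
```

```text
clock: 4.7
position: [0.6334, -0.0502, 0.2383]
ee_rot: [0.161, 3.135, 0.001]
force: [-5.5, 0.4, 24.0]
width: 0.005
gripper_force: 11.5
clock: 5.0
position: [0.6333, -0.0503, 0.2382]
ee_rot: [0.162, 3.134, 0.002]
force: [-8.8, 0.7, 31.9]
width: 0.002
gripper_force: 16.0
```

The panel has seated: the tip stopped at z = 60 mm, with the force rising steeply. I lift off and move over the pistol grip.

```bash
python3 -m inch '0 0 -0.02 0 0; 0 0 -0.06 0 0.0918; 0.040 0.035 -0.08 0 0.0918; 0.080 0.070 -0.08 0 0.0918; 0.120 0.105 -0.08 0 0.0918'
python3 -m inch '0.016 0 0 0 0.0918; 0.016 0 0 0 0.0918;0.016 0 0 0 0.0918;0.016 0 0 0 0.0918'
python3 - <<'E'
from w import *
look("w1.png",[("panel_top",.06),("box_rim",.06),("clamp_grip",.017),("head_pad",.017),("jaw_face",.017)])
E
```

```text
clock: 5.5
position: [0.5317, 0.0581, 0.3153]
ee_rot: [0.163, 3.136, 0.001]
force: [-0.1, 1.5, -0.0]
width: 0.305
gripper_force: 0.0
clock: 5.9
position: [0.5179, 0.0581, 0.3148]
ee_rot: [0.164, 3.136, -0.001]
force: [-0.1, 0.7, 1.0]
width: 0.653
gripper_force: 0.0
5.9 [0.5179 0.0581 0.3148]
[[-0.995, 0.104, 0.001], [0.104, 0.995, -0.0], [-0.001, -0.0, -1.0]]
clamp_grip 0.93 [193. 285.] [0.5057 0.0687 0.017 ] tool [0.0136 0.0094 0.2978]
head_pad 0.95 [304. 254.] [0.6289 0.0225 0.017 ] tool [-0.1137 -0.0238  0.2979]
```

View pics/w1.png

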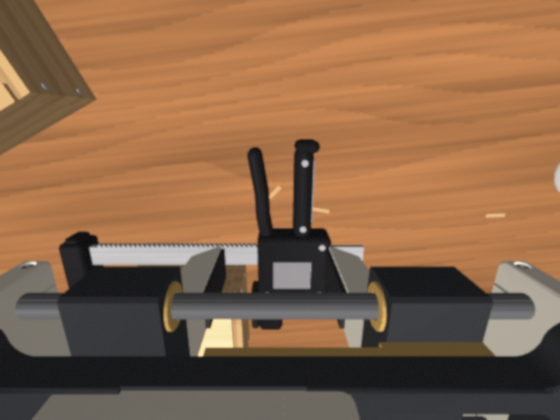

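The trigger (255–268, row 193) and handle (298–316) are clear, with the grip point at (193,285) as the network says. I descend over it with the fingers open.

```bash
python3 -m inch '0.0136 0.0094 0.02 0 0.0918; 0.0136 0.0094 0.05 0 0.0918; 0.0136 0.0094 0.08 0 0.0918; 0.0136 0.0094 0.08 0 0.0918; 0.0136 0.0094 0.08 0 0.0918' 12
python3 -m inch '0 0 0.03 0 0.0918; 0 0 0.050 0 0.0918;0 0 0.053 0 0.0918; 0 0 0.053 0 0.0918'
python3 - <<'E'
from w import *
look("w2.png",[("clamp_grip",.017),("head_pad",.017)])
save("scene","s2.png")
E
```

```text
clock: 6.7
position: [0.5045, 0.0694, 0.2348]
ee_rot: [-0.162, -3.136, 0.001]
force: [0.1, -0.0, 0.3]
width: 1.001
gripper_force: 0.0
clock: 7.1
position: [0.5049, 0.0696, 0.1826]
ee_rot: [0.162, 3.137, 0.0]
force: [0.5, -0.5, 0.1]
width: 0.999
gripper_force: 0.0
7.1 [0.5049 0.0696 0.1826]
[[-0.995, 0.103, 0.001], [0.103, 0.995, 0.0], [-0.001, 0.0, -1.0]]
```

View pics/s2.png

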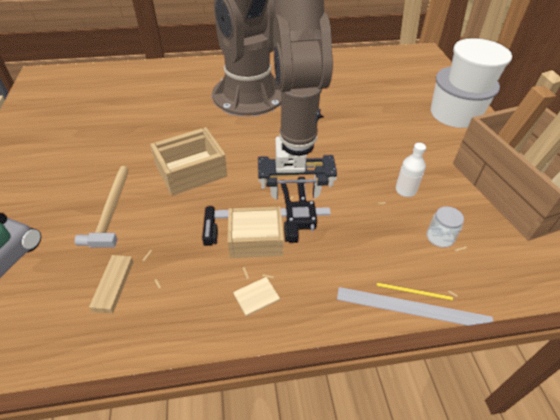

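The scene view shows the fingers straddling handle and trigger at (290,190) and the panel flush in the box at (256,222). First squeeze.

```bash
python3 -m inch '0 0 0 0 0.03; 0 0 0 0 0.03;0 0 0 0 0.03;0 0 0 0 0.03;0 0 0 0 0.03' 16
python3 -m inch '0 0 0 0 0.03; 0 0 0 0 0.03;0 0 0 0 0.03;0 0 0 0 0.03;0 0 0 0 0.03'
python3 - <<'E'
from h import *
for q,z in [("jaw_face",.017),("head_pad",.017)]:
    save("top","t1.png")
    for d in arm.place_of("top",q)[:1]: print(q,round(d["conf"],2),np.round(d["point"],1),px2w("top",d["point"],z).round(4))
E
```

```text
clock: 7.8
position: [0.5041, 0.0693, 0.1816]
ee_rot: [-0.162, -3.137, 0.001]
force: [-2.0, -2.6, 1.6]
width: 0.614
gripper_force: 1.5
clock: 8.3
position: [0.5042, 0.0699, 0.1815]
ee_rot: [-0.161, -3.137, -0.0]
force: [-0.6, 1.6, -2.7]
width: 0.353
gripper_force: 16.0
jaw_face 0.46 [201.2 338.8] [ 0.6199 -0.1324  0.017 ]
head_pad 0.86 [195.1 282.8] [0.635  0.0184 0.017 ]
```

It reached the full stroke, at 32 mm. I open fully and squeeze again.

```bash
python3 -m inch '0 0 0 0 0.088; 0 0 0 0 0.088;0 0 0 0 0.088;0 0 0 0 0.088;0 0 0 0 0.088'
python3 -m inch '0 0 0 0 0.088; 0 0 0 0 0.088;0 0 0 0 0.088;0 0 0 0 0.088'
python3 -m inch '0 0 0 0 0.03; 0 0 0 0 0.03;0 0 0 0 0.03;0 0 0 0 0.03;0 0 0 0 0.03'
python3 -m inch '0 0 0 0 0.03; 0 0 0 0 0.03;0 0 0 0 0.03;0 0 0 0 0.03;0 0 0 0 0.03'
python3 - <<'E'
from h import *
save("top","t2.png")
for q,z in [("jaw_face",.017),("head_pad",.017),("panel_top",.06)]:
    for d in arm.place_of("top",q)[:1]: print(q,round(d["conf"],2),np.round(d["point"],1),px2w("top",d["point"],z).round(4))
im=cv2.imread("pics/t2.png")[120:280,225:375]; cv2.imwrite("pics/c2.png",cv2.resize(im,None,fx=3.7,fy=3.7,interpolation=cv2.INTER_CUBIC))
E
```

```text
clock: 9.0
position: [0.5048, 0.0696, 0.1819]
ee_rot: [0.162, 3.136, 0.0]
force: [-0.0, -0.4, -0.3]
width: 0.736
gripper_force: 0.0
clock: 9.4
position: [0.5042, 0.0699, 0.1816]
ee_rot: [-0.161, -3.137, -0.0]
force: [-0.1, 0.4, -0.0]
width: 0.961
gripper_force: 0.0
clock: 9.9
position: [0.5041, 0.0696, 0.1815]
ee_rot: [-0.162, -3.137, -0.0]
force: [-1.5, 1.2, -1.3]
width: 0.572
gripper_force: 8.9
clock: 10.4
position: [0.5042, 0.0707, 0.1815]
ee_rot: [-0.159, -3.137, -0.001]
force: [-1.7, 5.8, -2.0]
width: 0.348
gripper_force: 15.4
jaw_face 0.64 [202.8 337.8] [ 0.6155 -0.1297  0.017 ]
head_pad 0.93 [196.8 284.2] [0.6304 0.0146 0.017 ]
panel_top 0.8 [193.4 308.1] [ 0.6329 -0.0477  0.06  ]
```

View pics/c2.png

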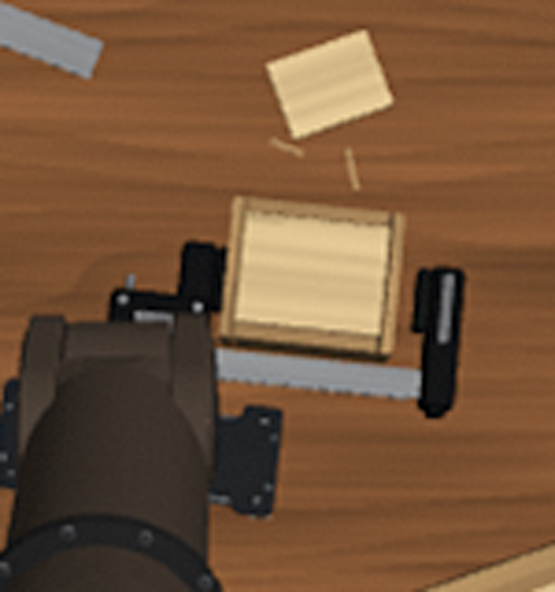

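The head pad is almost at the box at crop (222,280). The far jaw's gap, 400–418, is about 12 mm. Another stroke.

```bash
python3 -m inch '0 0 0 0 0.09; 0 0 0 0 0.09;0 0 0 0 0.09;0 0 0 0 0.09;0 0 0 0 0.09'
python3 -m inch '0 0 0 0 0.09; 0 0 0 0 0.09;0 0 0 0 0.09;0 0 0 0 0.09'
python3 -m inch '0 0 0 0 0.03; 0 0 0 0 0.03;0 0 0 0 0.03;0 0 0 0 0.03;0 0 0 0 0.03'
python3 -m inch '0 0 0 0 0.03; 0 0 0 0 0.03;0 0 0 0 0.03;0 0 0 0 0.03;0 0 0 0 0.03'
python3 - <<'E'
from h import *
save("top","t3.png")
for q,z in [("jaw_face",.017),("head_pad",.017),("panel_top",.06)]:
    for d in arm.place_of("top",q)[:1]: print(q,round(d["conf"],2),np.round(d["point"],1),px2w("top",d["point"],z).round(4))
im=cv2.imread("pics/t3.png")[120:280,225:375]; cv2.imwrite("pics/c3.png",cv2.resize(im,None,fx=3.7,fy=3.7,interpolation=cv2.INTER_CUBIC))
E
```

```text
clock: 11.1
position: [0.5047, 0.0697, 0.1819]
ee_rot: [0.162, 3.136, 0.001]
force: [-0.3, 0.7, -0.7]
width: 0.728
gripper_force: 0.0
clock: 11.5
position: [0.5042, 0.0699, 0.1816]
ee_rot: [-0.161, -3.137, -0.0]
force: [-0.9, -0.7, -0.3]
width: 0.978
gripper_force: 0.0
clock: 12.0
position: [0.5041, 0.0692, 0.1816]
ee_rot: [-0.163, -3.137, 0.001]
force: [-2.2, 2.2, 0.5]
width: 0.599
gripper_force: 7.9
clock: 12.5
position: [0.5041, 0.0707, 0.1815]
ee_rot: [-0.159, -3.137, -0.001]
force: [-2.8, 5.7, -1.3]
width: 0.34
gripper_force: 15.7
jaw_face 0.62 [199.4 331.1] [ 0.6246 -0.1117  0.017 ]
head_pad 0.64 [171.  425.1] [ 0.7053 -0.3667  0.017 ]
panel_top 0.63 [192.5 311.6] [ 0.6354 -0.0568  0.06  ]
```

View pics/c3.png

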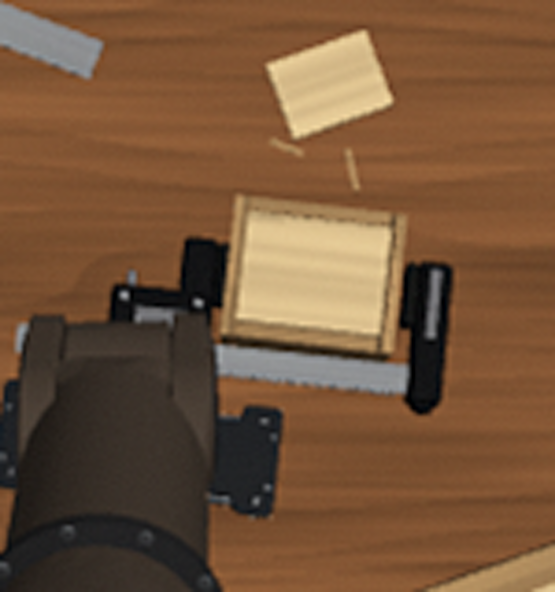

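Both pads are almost on the box; the far pad is at crop (403,290). The next squeeze should stop short, so I use 20 N.

```bash
python3 -m inch '0 0 0 0 0.09; 0 0 0 0 0.09;0 0 0 0 0.09;0 0 0 0 0.09;0 0 0 0 0.09'
python3 -m inch '0 0 0 0 0.09; 0 0 0 0 0.09;0 0 0 0 0.09;0 0 0 0 0.09'
python3 -m inch '0 0 0 0 0.03; 0 0 0 0 0.03;0 0 0 0 0.03;0 0 0 0 0.03;0 0 0 0 0.03' 20
python3 -m inch '0 0 0 0 0.03; 0 0 0 0 0.03;0 0 0 0 0.03;0 0 0 0 0.03;0 0 0 0 0.03'
python3 -m inch '0 0 0 0 0.03; 0 0 0 0 0.03;0 0 0 0 0.03'
```

```text
clock: 13.2
position: [0.5048, 0.0697, 0.1818]
ee_rot: [0.162, 3.136, 0.001]
force: [-0.4, -0.3, 0.0]
width: 0.727
gripper_force: 0.0
clock: 13.6
position: [0.5043, 0.0698, 0.1817]
ee_rot: [-0.161, -3.137, -0.0]
force: [-0.5, 0.1, 0.5]
width: 0.976
gripper_force: 0.0
clock: 14.1
position: [0.5041, 0.0693, 0.1816]
ee_rot: [-0.162, -3.137, 0.001]
force: [-2.0, 1.9, -0.1]
width: 0.592
gripper_force: 8.1
clock: 14.6
position: [0.5041, 0.071, 0.1815]
ee_rot: [-0.159, -3.137, -0.002]
force: [-2.1, 5.3, -1.9]
width: 0.352
gripper_force: 19.3
clock: 14.9
position: [0.5041, 0.071, 0.1815]
ee_rot: [-0.159, -3.137, -0.002]
force: [-2.1, 5.8, -2.1]
width: 0.351
gripper_force: 19.3
```

The width of 32 mm reads as full stroke again, so the jaws may only just be touching. One more squeeze should stop clearly short.

```bash
python3 -m inch '0 0 0 0 0.09; 0 0 0 0 0.09;0 0 0 0 0.09;0 0 0 0 0.09;0 0 0 0 0.09'
python3 -m inch '0 0 0 0 0.09; 0 0 0 0 0.09;0 0 0 0 0.09;0 0 0 0 0.09'
python3 -m inch '0 0 0 0 0.03; 0 0 0 0 0.03;0 0 0 0 0.03;0 0 0 0 0.03;0 0 0 0 0.03' 21
python3 -m inch '0 0 0 0 0.03; 0 0 0 0 0.03;0 0 0 0 0.03;0 0 0 0 0.03;0 0 0 0 0.03'
python3 -m inch '0 0 0 0 0.03; 0 0 0 0 0.03;0 0 0 0 0.03'
python3 - <<'E'
from h import *
save("top","t4.png"); s=arm.observe(); print(s["force"],s["gripper_force"],s["width"])
for q,z in [("jaw_face",.017),("head_pad",.017),("panel_top",.06),("box_rim",.06)]:
    for d in arm.place_of("top",q)[:1]: print(q,round(d["conf"],2),np.round(d["point"],1),px2w("top",d["point"],z).round(4))
im=cv2.imread("pics/t4.png")[120:280,225:375]; cv2.imwrite("pics/c4.png",cv2.resize(im,None,fx=3.7,fy=3.7,interpolation=cv2.INTER_CUBIC))
E
```

```text
clock: 15.4
position: [0.5047, 0.0698, 0.1818]
ee_rot: [0.162, 3.136, 0.001]
force: [-0.1, 0.8, -0.7]
width: 0.74
gripper_force: 0.0
clock: 15.8
position: [0.5043, 0.0697, 0.1817]
ee_rot: [-0.161, -3.137, -0.0]
force: [-0.1, 0.1, 0.0]
width: 0.98
gripper_force: 0.0
clock: 16.3
position: [0.5041, 0.0694, 0.1816]
ee_rot: [-0.162, -3.137, 0.0]
force: [-2.1, 3.4, 0.6]
width: 0.593
gripper_force: 9.6
clock: 16.8
position: [0.5039, 0.071, 0.1815]
ee_rot: [-0.159, -3.136, -0.002]
force: [-3.1, 4.2, -0.0]
width: 0.479
gripper_force: 20.9
clock: 17.1
position: [0.5039, 0.071, 0.1815]
ee_rot: [-0.159, -3.136, -0.002]
force: [-3.5, 3.7, 0.9]
width: 0.477
gripper_force: 20.9
[-2.91483598  4.14721597  0.1302886 ] 20.908042788505554 0.4769941415274619
jaw_face 0.39 [203.4 331.7] [ 0.6137 -0.1133  0.017 ]
head_pad 0.74 [193.3 287.7] [0.64   0.0053 0.017 ]
panel_top 0.96 [145.3 316.9] [ 0.7624 -0.0705  0.06  ]
box_rim 0.78 [297.7 364.1] [ 0.3652 -0.1912  0.06  ]
```

View pics/c4.png

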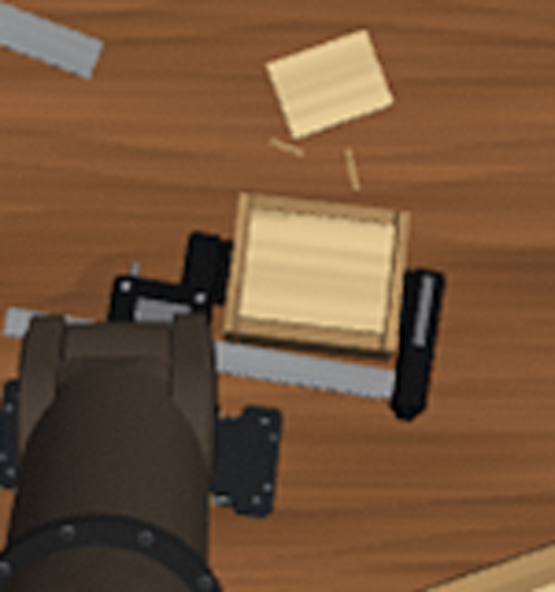

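The squeeze stopped short at 44 mm and holds 21 N. Both pads bear on the sides, at crop (230,270) and (403,310). I add a little grip for margin and take a last look before handing in.

```bash
python3 -m inch '0 0 0 0 0.03; 0 0 0 0 0.03;0 0 0 0 0.03;0 0 0 0 0.03;0 0 0 0 0.03' 24
python3 - <<'E'
from h import *
im=save("scene","s5.png")[160:290,180:340,::-1]; cv2.imwrite("pics/c5.png",cv2.resize(im,None,fx=4,fy=4,interpolation=cv2.INTER_CUBIC))
E
```

```text
clock: 17.85
position: [0.5039, 0.071, 0.1815]
ee_rot: [-0.159, -3.137, -0.002]
force: [-2.9, 5.5, -0.2]
width: 0.459
gripper_force: 23.9
```

View pics/c5.png

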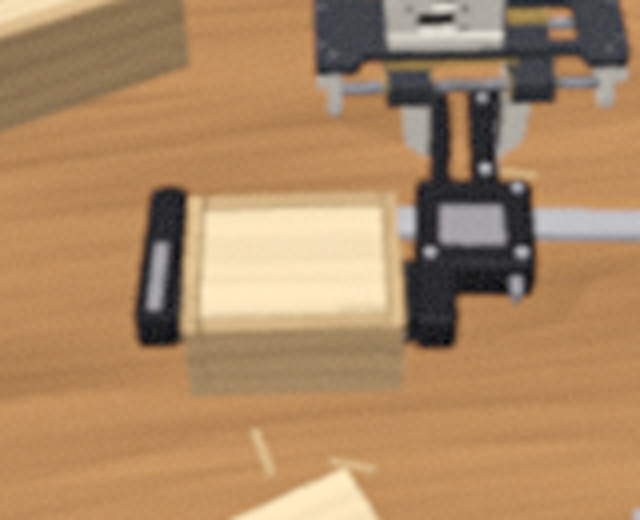

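The panel sits flush and level at (295,262). Both jaws touch the sides at (185,265) and (408,290), and box and clamp lie flat. I hand in.

```bash
python3 -c "
from cell import arm
print(arm.sign_off())"
```

```text
the job is handed in; nothing more can be done
None
```

I pressed the panel flush, drew the jaws snug with five trigger squeezes, and handed the job in at about 18 s still holding the trigger at 24 N (about 25 N at the jaws by the given formula, not measured); no verdict came back.

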